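Tip two slide boxes to find the stamped one and push it to the returns line

ROBOT

A 6-joint arm with a two-finger parallel gripper is mounted at the origin on the work surface. World frame = base frame: x ahead of the robot, y to its left, z up, the work surface at z = 0. Lengths are in mm, angles in rad, forces in N, time in s.
With the tool pointing down it reaches from about 350 to 775 mm from the base axis. Payload 7.3 kg.
Tool frame: the origin (TCP) lies at the very end of the fingers, on their centre line; the grasp point (between the pads) lies 19 mm behind it; z points along the fingers, x is the direction in which the jaws open and shut, and the axes are right-handed (so a half turn about z gives the same grasp; the last joint's range is limited). The gripper opens to 92 mm and grips with 3 to 60 N. Pads are 19 mm wide; open, the fingers measure 130 mm over their backs; the gripper's body (75 mm by 190 mm) begins 47 mm behind the grasp point.
Start: joints at [1.164, 0.342, 1.524, -0, 1.275, -0.146], TCP at [135.357, 507.27, 226.741] pointing down, gripper open.
Joint ranges: [-2.53, 2.53], [-0.77, 2.02], [0.04, 2.7], [-1, 4.14], [0.28, 2.66], [-3.11, 3.11]. Speed limits (rad/s): [2.57, 2.57, 3.14, 3.14, 3.14, 3.14].

INTERFACE

Orientations are given as [roll, pitch, yaw] about the fixed x, y, z axes, in that order (R = Rz(yaw) Ry(pitch) Rx(roll)).
In Python, from plant import bot, capture, camera_params gives the robot as it stands.
- The arm moves only by the shell command python3 -m jog 'ROWS' [OPENING]. ROWS is a JSON object of lists of equal length, an entry for each row: "xyz": the shift along the world's x, y, z as a fraction of full scale, a list of three; "angular": the turn, a rotation vector about the world's x, y, z as a fraction of full scale, a list of three. In form: {"xyz": [[x, y, z], ...], "angular": [[wx, wy, wz], ...]}. A call has 1 to 10 rows; each row shifts and turns the pose as measured when the row begins; what a row does not reach is not made up. Full scale, the value 1, is 2 cm for a shift and 6 degrees for a turn. A row lasts 1/10 s, in which the tool goes at most 50 mm and 8.59 degrees, less where a joint would pass 70% of its speed; a pose out of reach is approached as far as the arm can. A call with a number of a shift or a turn outside -1 to 1 is refused whole. A call with a gripper value outside its range is refused whole. OPENING is the closure, from -1 (fully open) to 1 (shut), set as the call begins (- or left out, the last holds). The fingers move at their own pace and stop on an object; the grip force is fixed at half the most. Time passes only in rows, so rows that do not move let the fingers close. It gives the time, the measured TCP pose, the force and the opening at its end, in the units of the state.
- bot.get_obs(): the state, without advancing time (a new reading comes with each control period).
- capture(name): name is "side" or "top" or "wrist"; returns the picture (384x512x3 uint8, red, green, blue); there is no depth.
- camera_params(name): a dict with "fx", "fy", "cx", "cy" (pixels), "rvec" (rotation vector, rad) and "tvec" (3), from world to camera coordinates, as OpenCV has them. Camera axes: x right, y down, z forward; pixel columns grow to the right and rows downward; lengths in mm; the calibration is good to about 2 mm. A picture is of the moment at which its call begins: read the wrist's pose just before it. camera_params takes no time and is no camera call; for the wrist camera it gives the pose at the moment of the call.
- bot.close_job(): hands the job in, once; it reports no verdict.
The state is a dict: "time": time; "joint_positions": joint angles; "dq": joint speeds; "tau": joint torques, N m; "tool_pos": TCP position; "tcp_rot": TCP orientation; "contact_force": force on the tool from outside, world axes, zero at the start; "moment": the same for the moment, N m; "grip_width": finger opening in mm.
Only numpy, scipy, OpenCV 4.12 (cv2) and the standard library are available. Lean on these libraries where they do the work, as an engineer would, in place of code of your own. Each camera call takes 0.05 s, during which the arm holds its last target.

TASK

Two look-alike empty wooden slide boxes stand on the bench and one has the loan stamp inked on its underside: with the fingertips tip each of them over towards the robot, so that it lies on its long side and its underside faces away across the bench. Then push the stamped one, still lying like that, along the bench away from the robot until its stamped underside stands on the strip of tape that marks the returns line, square to the tape, and leave the other box lying where it was tipped. Do not lift or carry the boxes, and do not disturb the other things on the bench.

Things in the scene. Friction and masses are not known exactly. Their poses are not given: they have to be found in the camera images.
- stamped_box: closed empty pine slide box, 90 (its x) x 150 (its y) x 88 mm tall, about 0.4 kg; origin: centre of its underside, z up to the lid, x to the far long side. Four rubber feet 5 mm high, outer edges 42 mm (x) and 68 mm (y) from the centre. Underside: dark ink ring 68 mm wide with a 105 mm bar across. Outside just like the other; starts upright on the left (+y) or right (-y)
- plain_box: same box, size, feet and axes, but its underside is bare plywood. Both boxes: the feet grip the bench (friction about 1), so pulled near the top a box tips over the opposite feet and falls over by itself past about 45 degrees; pushed low, or lying on its smooth long side (friction about 0.6), it slides. Lying there it is 90 mm high, the flat lid facing the robot
- stamped_lid (a point): centre of the outside of the stamped box's lid, 88 mm from the underside; the face to push when the box lies on its side
- returns_line: strip of tan masking tape stuck on the bench beyond the boxes, the returns line, 38 mm wide (its x) and 620 mm long (its y), no height; origin at its centre, x pointing away from the robot
- dropper_bottle: small brown glass dropper bottle with black rubber bulb, 32 mm wide, 82 mm tall, standing between the two boxes; origin under its centre
- stain_bottle: small glass jar with white cap, 36 mm wide, 62 mm tall, standing between the boxes, farther from the robot; origin under its centre
- petri_dish: closed clear petri dish, 95 mm across, 18 mm high, to the robot's left of the boxes; origin under its centre
- magnifier: round magnifying lens of 70 mm with a black handle, 160 mm long overall, lying to the right of the boxes; origin under the centre of the glass
- marker_pen: white marker pen with black cap, 135 mm long, lying to the left of the boxes; origin under the middle of its barrel
- specimen_jar: glass jar with black lid, 60 mm wide, 85 mm tall, standing to the right of the boxes; origin under its centre
- slide_mailer: flat white plastic slide holder, 82 x 32 x 12 mm, lying on the robot's side of the boxes near the middle; origin under its centre
Things that resemble listed ones, but are neither listed nor needed, are in the scene too. Leave any blue, green or red look-alike of the stamped_box alone.

How it is judged:
By the outcome, as a careful person would: the job done as asked, in the order asked, and still so for the second after the job is handed in, with the robot touching nothing.
It also fails if it takes over 58 s, if anything falls off the work surface, if the arm or the gripper's body presses on something with over 40 N, if the wrist force passes 120 N, or if a joint passes its speed limit or range.

## Working session

There is one attempt and no reset: what is moved stays moved. The work goes in short steps, Python scripts to look and compute and a shell command to move; the robot and the scene stay as the last step left them, time stands still between calls to the robot, and variables do not carry over. Pictures are saved under pics/ and viewed, and the job is handed in when it is done.

```bash
ls; mkdir -p pics
python3 - <<'E'
from plant import bot,capture,camera_params
import cv2
for n in ("top","side"):
    im=capture(n); cv2.imwrite(f"pics/{n}0.png",cv2.cvtColor(im,cv2.COLOR_RGB2BGR)); print(n,camera_params(n))
print(bot.get_obs())
E
```

```text
pics
top {'fx': 381.0938243069994, 'fy': 381.0938243069994, 'cx': 258.946989277635, 'cy': 190.5820680236619, 'rvec': array([ 2.19188053, -2.20928149,  0.0348022 ]), 'tvec': array([  75.55060738,  477.71830341, 1144.29693565])}
side {'fx': 435.108205843935, 'fy': 435.108205843935, 'cx': 259.54434748291106, 'cy': 185.3721387653834, 'rvec': array([ 0.6912091 , -2.67176613,  1.08281173]), 'tvec': array([ 443.37038267,  172.96908388, 1320.49186977])}
{'time': 0.1, 'joint_positions': array([ 1.16403373e+00,  3.42657888e-01,  1.52491652e+00,  1.60430515e-05,
        1.27538680e+00, -1.46017371e-01]), 'dq': array([ 0.00191314, -0.00199222, -0.00103136, -0.00012953, -0.00082028,
        0.00025184]), 'tau': array([ 1.99126598e-04, -4.32011247e+01, -2.44694960e+01,  7.19462684e-02,
        5.26215881e-02, -3.11277063e-05]), 'tool_pos': array([135.18542295, 506.92798108, 226.11367828]), 'tcp_rot': array([-3.14137835e+00,  1.35176146e-03,  1.31004657e+00]), 'contact_force': array([-0.48925422, -0.1382556 ,  0.31694196]), 'moment': array([ 0.06308251, -0.05816483, -0.02070584]), 'grip_width': 91.92000742554005}
```

View pics/top0.png

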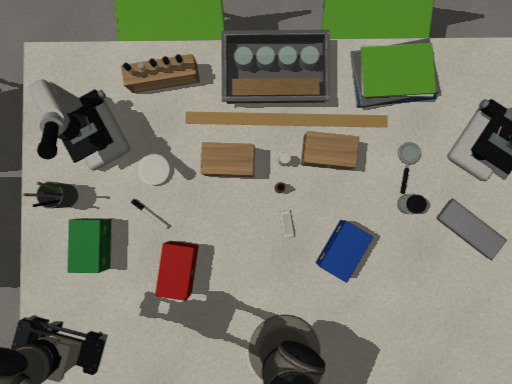

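View pics/side0.png

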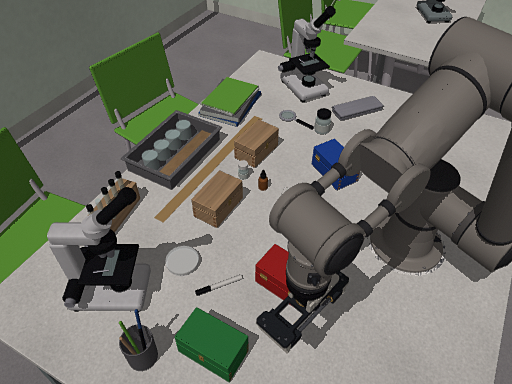

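The top view shows the two wooden boxes at about (228,159) and (330,150). The tape is at (286,119), the dropper at (280,187), the stain bottle at (284,159) and the mailer at (287,223). Look-alikes to leave alone are the red box (177,270), green (90,245), blue (345,250), and the wooden rack (160,72) and tan bar in the tray (275,87).

```bash
cat > h.py <<'E'
from plant import bot,capture,camera_params
import cv2,numpy as np
def cast(n,uv,z,p=None):
    p=p or camera_params(n); R=cv2.Rodrigues(p['rvec'])[0]; t=np.array(p['tvec'])
    c=-R.T@t; uv=np.atleast_2d(np.array(uv,float))
    d=np.c_[(uv[:,0]-p['cx'])/p['fx'],(uv[:,1]-p['cy'])/p['fy'],np.ones(len(uv))]@R
    return c+d*((z-c[2])/d[:,2])[:,None]
def proj(n,X,p=None):
    p=p or camera_params(n)
    K=np.array([[p['fx'],0,p['cx']],[0,p['fy'],p['cy']],[0,0,1.]])
    return cv2.projectPoints(np.array(X,float).reshape(-1,1,3),p['rvec'],p['tvec'],K,None)[0][:,0]
def save(im,f,crop=None,s=1):
    im=cv2.cvtColor(im,cv2.COLOR_RGB2BGR)
    if crop: x0,y0,x1,y1=crop; im=im[y0:y1,x0:x1]
    if s!=1: im=cv2.resize(im,None,fx=s,fy=s,interpolation=cv2.INTER_CUBIC)
    cv2.imwrite(f,im)
E
python3 - <<'E'
from h import *
im=cv2.cvtColor(cv2.imread('pics/top0.png'),cv2.COLOR_BGR2RGB)
save(im,'pics/crop0.png',(180,100,400,240),3.5)
hsv=cv2.cvtColor(im,cv2.COLOR_RGB2HSV)
for (u,v) in [(228,155),(330,148),(286,119),(300,119),(250,210)]: print((u,v),im[v,u],hsv[v,u])
m=cv2.inRange(hsv,(5,70,60),(25,255,255))
n,l,st,ce=cv2.connectedComponentsWithStats(m)
for i in range(1,n):
    if st[i,4]>150:
        c=cv2.findContours((l==i).astype(np.uint8),cv2.RETR_EXTERNAL,cv2.CHAIN_APPROX_NONE)[0][0]
        r=cv2.minAreaRect(c); b=cv2.boxPoints(r)
        print(st[i],r)
        print(cast('top',b,0 if r[1][0]>150 or r[1][1]>150 else 93).round(0).tolist())
print('dropper',cast('top',[(280,187)],75),'stain',cast('top',[(284,159)],62),'mailer',cast('top',[(287,223)],12))
E
```

```text
(228, 155) [131 103  72] [ 16 115 131]
(330, 148) [135 107  73] [ 16 117 135]
(286, 119) [139 112  69] [ 18 128 139]
(300, 119) [139 112  69] [ 18 128 139]
(250, 210) [168 164 152] [ 23  24 168]
[ 121   54   76   38 1801] ((159.1090545654297, 73.47128295898438), (29.290733337402344, 73.46250915527344), 80.96051025390625)
[[836.0, 462.0, 93.0], [868.0, 256.0, 93.0], [784.0, 243.0, 93.0], [753.0, 449.0, 93.0]]
[ 232   78   88   18 1512] ((275.5, 86.5), (17.0, 87.0), 90.0)
[[795.0, 145.0, 93.0], [793.0, -101.0, 93.0], [744.0, -101.0, 93.0], [747.0, 146.0, 93.0]]
[ 186  112  202   16 2488] ((286.4983215332031, 119.08651733398438), (201.2320098876953, 12.497689247131348), 1.1017061471939087)
[[687.0, 295.0, 0.0], [726.0, 294.0, 0.0], [708.0, -323.0, 0.0], [670.0, -322.0, 0.0]]
[ 301  131   58   38 1803] ((329.8929748535156, 150.36822509765625), (55.291141510009766, 34.505516052246094), 5.90614128112793)
[[547.0, -46.0, 93.0], [644.0, -57.0, 93.0], [627.0, -212.0, 93.0], [530.0, -200.0, 93.0]]
[ 201  143   54   34 1710] ((227.5, 159.5), (33.0, 53.0), 90.0)
[[611.0, 234.0, 93.0], [610.0, 84.0, 93.0], [516.0, 85.0, 93.0], [518.0, 234.0, 93.0]]
dropper [[485.62944209  11.32037961  75.        ]] stain [[567.25046731  -1.70933633  62.        ]] mailer [[379.95491533 -11.84841277  12.        ]]
```

View pics/crop0.png

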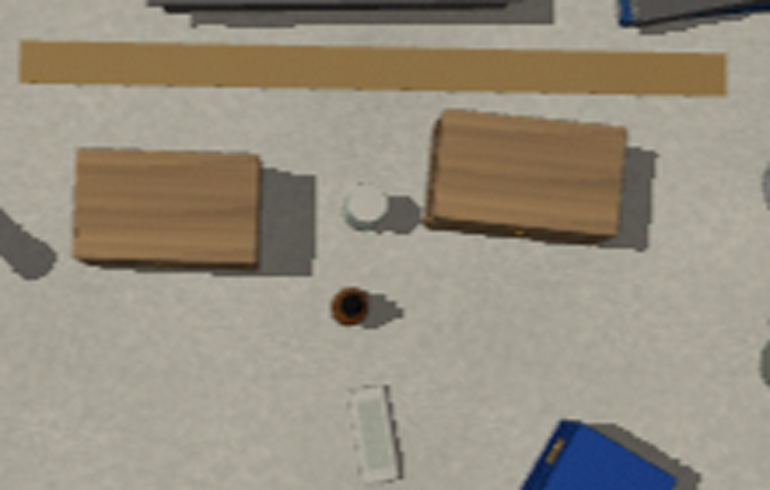

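Run:
```python
from h import *
o=np.array([180,100])
L=np.array([(77,150),(259,154),(257,262),(75,258)])/3.5+o-.4
Rr=np.array([(443,110),(627,128),(617,235),(430,221)])/3.5+o-.4
for b in (L,Rr):
    P=cast('top',b,93); print(P.round(0).tolist(), P.mean(0).round(1)); 
    for i in range(4):
        d=P[(i+1)%4]-P[i]; print(np.hypot(*d[:2]).round(1), np.degrees(np.arctan2(d[1],d[0])).round(1))
T=cast('top',np.array([(20,41),(726,54),(726,95),(20,83)])/3.5+o-.4,0);print('tape',T.round(0).tolist(),T.mean(0))
B=cast('top',[(348,221),(373,238),(337,281),(317,264)],60);print('blue',B.round(0).tolist())
for n in('side','top'):
    p=camera_params(n);R=cv2.Rodrigues(p['rvec'])[0];print(n,'cam',-R.T@p['tvec'])
```

```text
[[612.0, 232.0, 93.0], [608.0, 85.0, 93.0], [521.0, 88.0, 93.0], [525.0, 234.0, 93.0]] [566.5 159.7  93. ]
146.7 -91.8
87.2 178.5
146.3 88.3
87.2 -1.2
[[642.0, -63.0, 93.0], [626.0, -211.0, 93.0], [540.0, -201.0, 93.0], [553.0, -52.0, 93.0]] [ 590.3 -131.7   93. ]
148.6 -96.1
86.8 173.7
150.3 85.2
90.4 -7.3
tape [[724.0, 296.0, 0.0], [707.0, -323.0, 0.0], [671.0, -322.0, 0.0], [687.0, 296.0, 0.0]] [697.52452484 -12.99414067   0.        ]
blue [[387.0, -184.0, 60.0], [337.0, -255.0, 60.0], [216.0, -150.0, 60.0], [264.0, -93.0, 60.0]]
side cam [  16.86711469  913.21632908 1065.80758821]
top cam [ 436.17415362   66.29591584 1161.33333194]
```

```bash
python3 -m jog '{"xyz":[[1,-0.7,0],[1,-0.7,0],[1,-0.7,0],[1,-0.7,0],[1,-0.7,0],[1,-0.7,0],[1,-0.7,0],[1,-0.7,0],[1,-0.7,0],[1,-0.7,0]],"angular":[[0,0,0.22],[0,0,0.22],[0,0,0.22],[0,0,0.22],[0,0,0.22],[0,0,0.22],[0,0,0.22],[0,0,0.22],[0,0,0.22],[0,0,0.22]]}' -1
```

```text
time: 1.1
tool_pos: [338.0, 360.6, 222.2]
tcp_rot: [-3.136, 0.008, 1.555]
contact_force: [-1.1, -0.1, -0.9]
grip_width: 91.6
```

```bash
python3 -m jog '{"xyz":[[1,-0.7,0],[1,-0.7,0],[1,-0.7,0],[1,-0.7,0],[1,-0.7,0],[1,-0.7,0],[1,-0.7,0],[1,-0.7,0],[1,-0.7,0],[1,-0.7,0]],"angular":[[0,0,0],[0,0,0],[0,0,0],[0,0,0],[0,0,0],[0,0,0],[0,0,0],[0,0,0],[0,0,0],[0,0,0]]}' && python3 -m jog '{"xyz":[[1,-0.7,0],[1,-0.7,0],[1,-0.7,0],[1,-0.7,0],[0.9,-0.7,0],[0,0,0],[0,0,0]],"angular":[[0,0,0],[0,0,0],[0,0,0],[0,0,0],[0,0,0],[0,0,0],[0,0,0]]}'
```

```text
time: 2.1
tool_pos: [543.8, 212.7, 218.1]
tcp_rot: [-3.128, 0.012, 1.556]
contact_force: [-0.8, 0.4, -0.4]
grip_width: 91.8
time: 2.8
tool_pos: [645.8, 136.7, 212.9]
tcp_rot: [-3.119, 0.013, 1.552]
contact_force: [0.2, -0.6, -0.2]
grip_width: 92.0
```

Run:
```python
from h import *
p=camera_params('wrist');im=capture('wrist');save(im,'pics/w1.png')
R=cv2.Rodrigues(p['rvec'])[0];print(-R.T@p['tvec'],R[2],p['fx'],bot.get_obs()['tool_pos'])
save(capture('top'),'pics/t1.png')
```

```text
[574.75043856 139.85372161 372.7354698 ] [ 0.25397141 -0.01746888 -0.96705396] 340.3399898329325 [645.62503399 136.66840391 212.86364361]
```

View pics/w1.png

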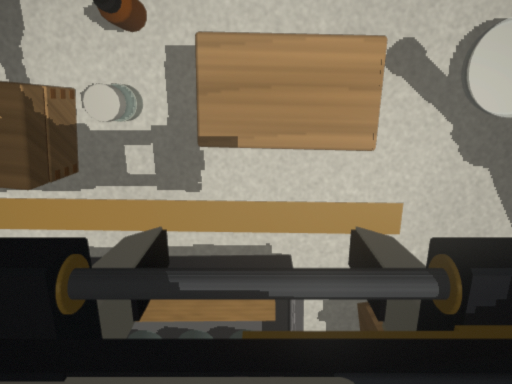

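```bash
python3 -m jog '{"xyz":[[0,0.6,0],[0,0.6,0],[0,0,-1],[0,0,-1],[0,0,-1],[0,0,-1],[0,0,-1],[0,0,-0.9],[0,0,-0.7],[0,0,0]],"angular":[[0.1,-0.1,0],[0,-0.1,0],[0,0,0],[0,0,0],[0,0,0],[0,0,0],[0,0,0],[0,0,0],[0,0,0],[0,0,0]]}'
```

```text
time: 3.9
tool_pos: [640.1, 179.1, 81.5]
tcp_rot: [3.131, -0.004, 1.566]
contact_force: [-0.5, -0.3, 0.1]
grip_width: 91.7
```

```bash
python3 -m jog '{"xyz":[[0,-0.8,-0.3],[0,0,0],[0,0,0]],"angular":[[0,0,-0.1],[0,0,0],[0,0,0]]}'
```

```text
time: 4.2
tool_pos: [640.4, 164.0, 77.4]
tcp_rot: [3.128, -0.004, 1.557]
contact_force: [0.1, 0.2, 0.2]
grip_width: 91.9
```

```bash
python3 -m jog '{"xyz":[[-0.5,0,0],[-0.5,0,0],[-0.5,0,0.1],[-0.5,0,0.2],[-0.5,0,0.2],[-0.5,0,0.2],[0,0,0]],"angular":[[0,0,0],[0,0,0],[0,0,0],[0,0,0],[0,0,0],[0,0,0],[0,0,0]]}'
python3 - <<'E'
from h import *
save(capture('side'),'pics/s2.png',(150,130,350,280),4)
E
```

```text
time: 4.9
tool_pos: [589.1, 164.6, 103.3]
tcp_rot: [3.096, -0.011, 1.552]
contact_force: [0.1, 0.0, 0.9]
grip_width: 92.1
```

View pics/s2.png

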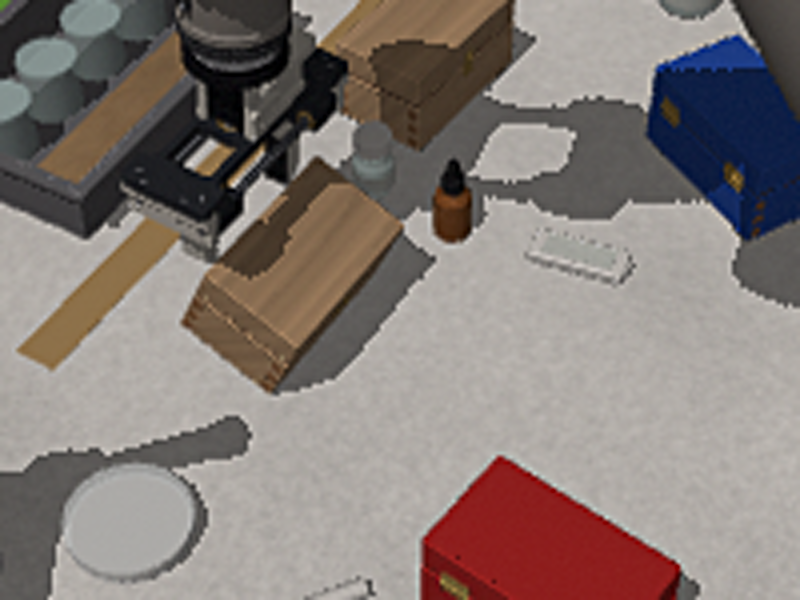

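The left box is well tipped, its far edge at (320,160) in the crop, and there's no finger force now, so I check whether it is falling by itself.

```bash
python3 -m jog '{"xyz":[[0,0,0],[0,0,0],[0,0,0]],"angular":[[0,0,0],[0,0,0],[0,0,0]]}'
python3 - <<'E'
from h import *
save(capture('side'),'pics/s3.png',(150,130,350,280),4)
E
```

```text
time: 5.25
tool_pos: [589.9, 164.6, 102.2]
tcp_rot: [3.097, -0.011, 1.552]
contact_force: [2.0, 0.5, 2.3]
grip_width: 91.9
```

View pics/s3.png

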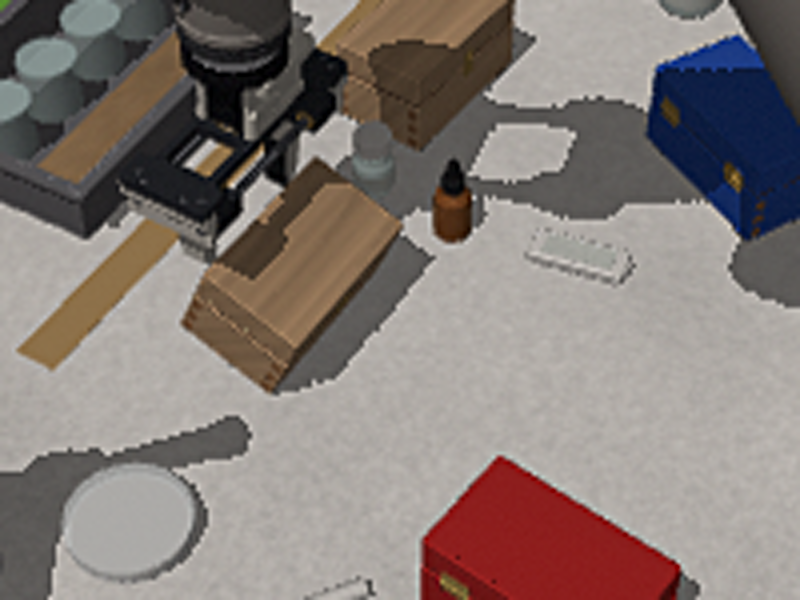

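The box leans on the fingers at roughly 30°, so I continue the pull.

```bash
python3 -m jog '{"xyz":[[-0.5,0,0],[-0.5,0,0],[-0.5,0,0],[-0.5,0,-0.1],[-0.5,0,-0.1],[0,0,0],[0,0,0],[0,0,0],[0,0,0]],"angular":[[0,-0.1,0],[0,-0.1,0],[0,-0.1,0],[0,-0.1,0],[0,0,0],[0,0,0],[0,0,0],[0,0,0],[0,0,0]]}'
python3 - <<'E'
from h import *
save(capture('side'),'pics/s4.png',(150,130,350,280),4)
E
```

```text
time: 6.2
tool_pos: [550.0, 164.7, 105.2]
tcp_rot: [3.029, -0.016, 1.55]
contact_force: [0.6, -1.0, 0.5]
grip_width: 91.7
```

View pics/s4.png

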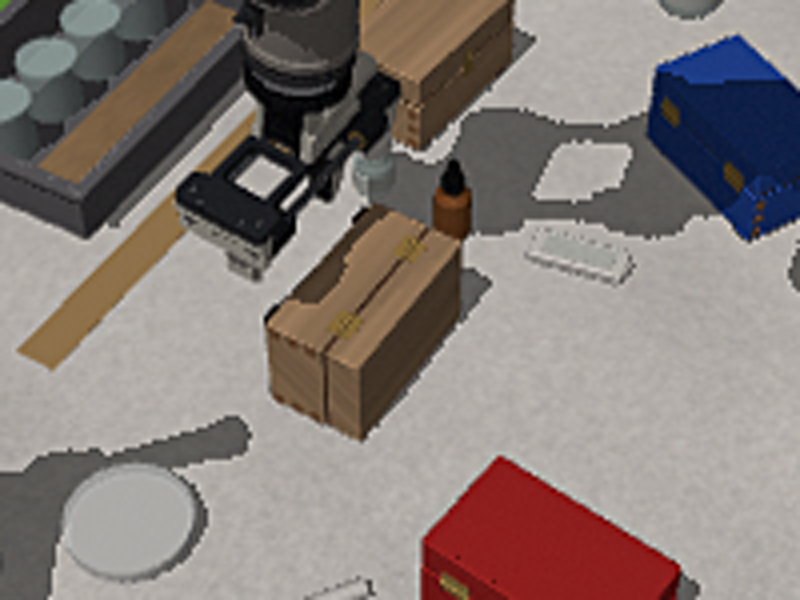

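The left box now lies on its side, lid towards the robot, corners about (268,320)–(360,440) in the crop. I back off and tilt to look at its underside.

```bash
python3 -m jog '{"xyz":[[0.2,0,1],[0.2,0,1],[0.7,0,1],[0.8,0,1],[0.8,0,0],[0.8,0,0],[0.8,0,0],[0.5,0,0],[0,0,0],[0,0,0]],"angular":[[0,0,0],[0,0,0],[0,0.7,0],[0,0.7,0],[0,0.7,0],[0,0.7,0],[0,0.7,0],[0,0.7,0],[0,0.7,0],[0,0,0]]}'
python3 - <<'E'
from h import *
save(capture('wrist'),'pics/w5.png')
E
```

```text
time: 7.25
tool_pos: [646.3, 163.4, 183.5]
tcp_rot: [-2.713, -0.003, 1.546]
contact_force: [1.6, 0.6, -0.6]
grip_width: 91.8
```

View pics/w5.png

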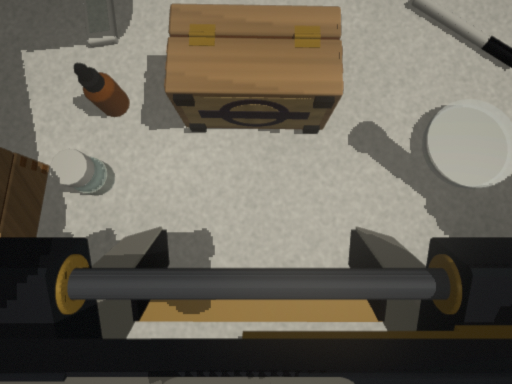

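The left box carries the stamp: the ink ring and bar are at about (255,112). The right box is next.

```bash
python3 -m jog '{"xyz":[[0,-1,0.3],[0,-1,0.2],[0,-1,0],[0,-1,0],[0,-1,0],[0,-1,0],[0,-1,0],[0,-1,0],[0,-1,0],[0,-1,0]],"angular":[[0,-0.41,-0.08],[0,-0.41,-0.08],[0,-0.41,-0.08],[0,-0.41,-0.08],[0,-0.41,-0.08],[0,-0.41,-0.08],[0,-0.41,-0.08],[0,-0.41,-0.08],[0,-0.41,-0.08],[0,-0.41,-0.08]]}' && python3 -m jog '{"xyz":[[0.3,-1,0],[0.3,-1,0],[0.3,-1,0],[0,-0.8,0],[0,0,0],[0,0,0]],"angular":[[0,0,0],[0,0,0],[0,0,0],[0,0,0],[0,0,0],[0,0,0]]}'
```

```text
time: 8.3
tool_pos: [641.0, -38.1, 201.6]
tcp_rot: [3.094, -0.027, 1.476]
contact_force: [0.9, -0.4, -0.9]
grip_width: 91.9
time: 8.9
tool_pos: [657.0, -119.9, 206.3]
tcp_rot: [3.083, -0.024, 1.475]
contact_force: [0.4, -0.0, -0.2]
grip_width: 91.3
```

```bash
python3 -m jog '{"xyz":[[0.4,-0.5,0],[0,-0.4,0],[0,0,-1],[0,0,-1],[0,0,-1],[0,0,-1],[0,0,0],[0,0,0]],"angular":[[-0.2,0.25,-0.05],[0,0.25,0],[0,0,0],[0,0,0],[0,0,0],[0,0,0],[0,0,0],[0,0,0]]}'
python3 - <<'E'
from h import *
save(capture('wrist'),'pics/w6.png')
E
```

```text
time: 9.7
tool_pos: [665.8, -130.7, 123.2]
tcp_rot: [3.136, 0.001, 1.476]
contact_force: [0.2, -0.7, 0.7]
grip_width: 91.9
```

View pics/w6.png

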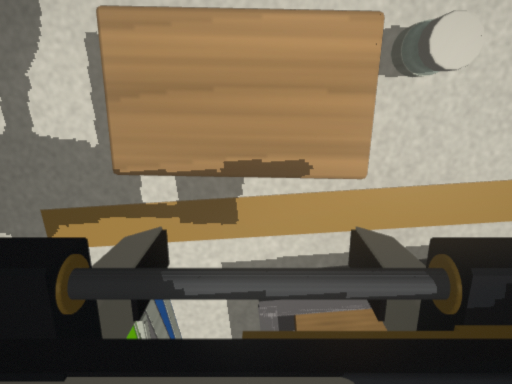

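```bash
python3 -m jog '{"xyz":[[0,-0.4,-1],[0,0,-1],[0,0,-0.4],[0,0,0]],"angular":[[0,0,0],[0,0,0],[0,0,0],[0,0,0]]}' && python3 -m jog '{"xyz":[[-0.5,0,0],[-0.5,0,0],[-0.5,0.05,0],[-0.5,0.05,0],[-0.5,0.05,0],[-0.5,0.05,0],[-0.5,0.05,0],[0,0,0]],"angular":[[0,0,0],[0,0,0],[0,0.1,0],[0,0.1,0],[0,0.1,0],[0,0.1,0],[0,0,0],[0,0,0]]}'
```

```text
time: 10.15
tool_pos: [668.7, -138.6, 80.0]
tcp_rot: [3.126, 0.003, 1.478]
contact_force: [0.2, -0.6, -0.8]
grip_width: 92.1
time: 10.95
tool_pos: [617.2, -135.8, 104.1]
tcp_rot: [3.112, 0.013, 1.474]
contact_force: [0.3, -0.7, -0.6]
grip_width: 91.5
```

```bash
python3 -m jog '{"xyz":[[-0.5,0.05,-0.2],[-0.5,0.05,-0.2],[-0.5,0.05,-0.2],[-0.5,0.05,-0.2],[-0.5,0.05,-0.1],[0,0,0],[0,0,0],[0,0,0],[0,0,0]],"angular":[[0,0.1,0],[0,0.1,0],[0,0.1,0],[0,0.1,0],[0,0,0],[0,0,0],[0,0,0],[0,0,0],[0,0,0]]}'
python3 - <<'E'
from h import *
save(capture('side'),'pics/s7.png',(150,90,350,240),4)
E
```

```text
time: 11.85
tool_pos: [585.9, -133.2, 107.4]
tcp_rot: [3.1, 0.022, 1.469]
contact_force: [-0.5, -0.6, 0.1]
grip_width: 91.9
```

View pics/s7.png

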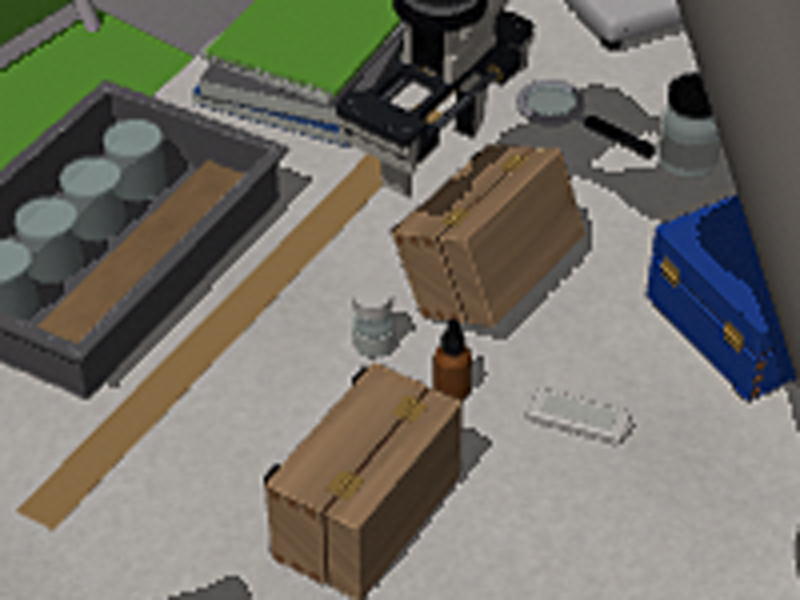

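```bash
python3 -m jog '{"xyz":[[0,0,0],[0,0,0],[0,0,0]],"angular":[[0,0,0],[0,0,0],[0,0,0]]}'
python3 - <<'E'
from h import *
save(capture('side'),'pics/s8.png',(150,90,350,240),4)
E
```

```text
time: 12.2
tool_pos: [585.2, -133.0, 105.8]
tcp_rot: [3.103, 0.022, 1.469]
contact_force: [0.3, 1.0, -0.7]
grip_width: 91.8
```

View pics/s8.png

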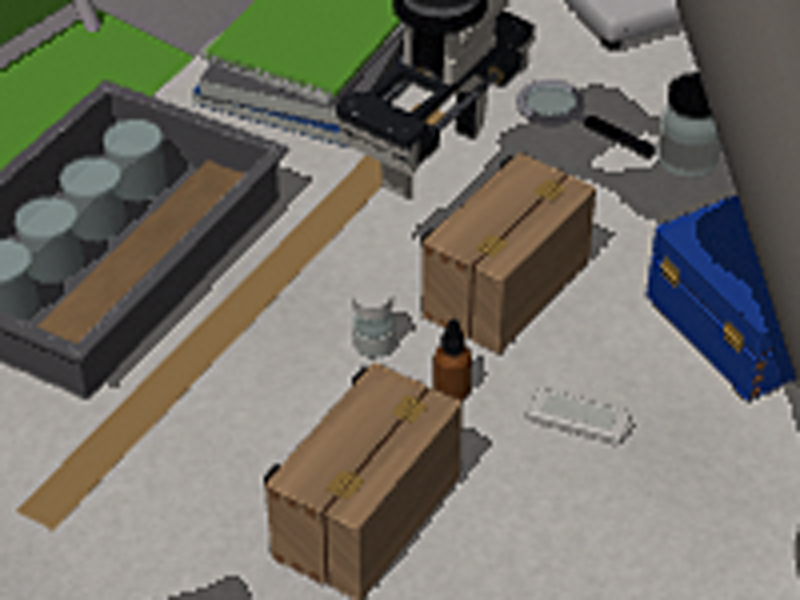

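Both boxes now lie on their sides. I raise and move round to the robot's side of the stamped box.

```bash
python3 -m jog '{"xyz":[[0,0,1],[0,0,1],[0,0,1],[0,0,1],[0,1,0],[-0.3,1,0],[-0.6,1,0],[-0.6,1,0],[-0.6,1,0],[-0.6,1,0]],"angular":[[0,0.15,0],[0,0.15,0],[0,0,0],[0,0,0],[0,0,0.1],[0,0,0.1],[0,0,0.1],[0,0,0.1],[0,0,0.1],[0,0,0.1]]}' && python3 -m jog '{"xyz":[[-0.8,1,0],[-0.8,1,0],[-0.8,1,0],[-0.8,1,0],[-0.8,1,0],[-0.8,1,0],[-0.8,1,0],[-0.8,1,0],[0,0,0],[0,0,0]],"angular":[[0,0,0],[0,0,0],[0,0,0],[0,0,0],[0,0,0],[0,0,0],[0,0,0],[0,0,0],[0,0,0],[0,0,0]]}'
python3 - <<'E'
from h import *
save(capture('top'),'pics/t9.png',(180,100,400,240),3.5)
E
```

```text
time: 13.25
tool_pos: [526.6, -8.8, 186.1]
tcp_rot: [3.14, 0.024, 1.534]
contact_force: [0.8, -0.0, 0.3]
grip_width: 91.8
time: 14.25
tool_pos: [382.1, 163.1, 182.9]
tcp_rot: [-3.135, 0.025, 1.545]
contact_force: [0.2, 0.1, 0.8]
grip_width: 91.6
```

View pics/t9.png

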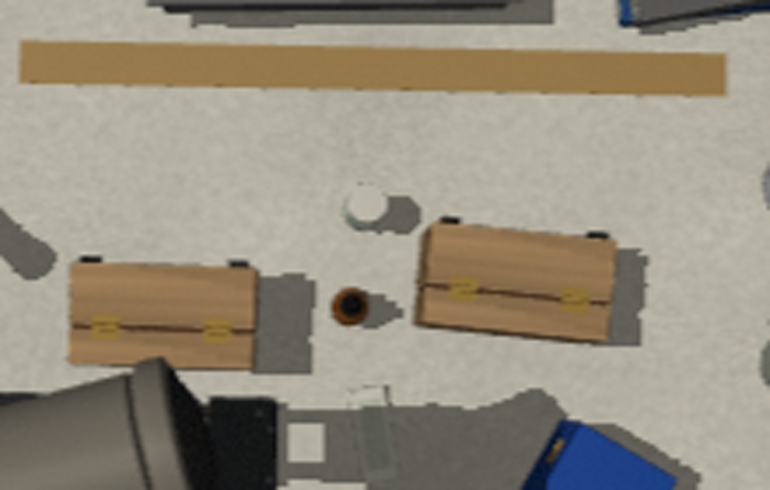

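Run:
```python
from h import *
P=cast('top',np.array([(70,262),(256,267),(253,369),(70,364)])/3.5+np.array([180,100])-.4,90);print(P.round(1).tolist(),P.mean(0))
```

```text
[[522.2, 238.4, 90.0], [516.9, 88.5, 90.0], [434.9, 91.5, 90.0], [440.0, 238.5, 90.0]] [478.50110616 164.24735184  90.        ]
```

```bash
python3 -m jog '{"xyz":[[0,0,-1],[0,0,-1],[0,0,-1],[0,0,-1],[0,0,-1],[0,0,-1],[0,0,-0.7],[0,0,0],[0,0,0]],"angular":[[-0.2,0,0],[0,0,0],[0,0,0],[0,0,0],[0,0,0],[0,0,0],[0,0,0],[0,0,0],[0,0,0]]}'
```

```text
time: 15.2
tool_pos: [387.2, 157.6, 44.0]
tcp_rot: [-3.139, 0.047, 1.537]
contact_force: [-0.5, -0.9, 1.1]
grip_width: 91.9
```

```bash
python3 -m jog '{"xyz":[[0.3,0.3,0],[0.3,0,0],[0.3,0,0],[0.3,0,0],[0.3,0,0],[0.3,0,0],[0,0,0]],"angular":[[0.4,0,0],[0,0,0],[0,0,0],[0,0,0],[0,0,0],[0,0,0],[0,0,0]]}'
```

```text
time: 15.9
tool_pos: [428.2, 163.0, 46.9]
tcp_rot: [3.14, 0.005, 1.535]
contact_force: [0.1, 0.1, -0.2]
grip_width: 92.1
```

```bash
python3 -m jog '{"xyz":[[0.4,0,0],[0.4,0,0],[0.4,0,0],[0.4,0,0],[0.4,0,0],[0.4,0,0],[0.4,0,0],[0.4,0,0],[0.4,0,0],[0.4,0,0]],"angular":[[0,0,0.05],[0,0,0],[0,0,0],[0,0,0],[0,0,0],[0,0,0],[0,0,0],[0,0,0],[0,0,0],[0,0,0]]}'
```

```text
time: 16.9
tool_pos: [502.6, 162.7, 45.8]
tcp_rot: [-3.121, 0.01, 1.543]
contact_force: [-5.1, 0.0, 4.6]
grip_width: 91.7
```

```bash
python3 -m jog '{"xyz":[[0.4,0,0],[0.4,0,0],[0.4,0,0],[0.4,0,0],[0.4,0,0],[0.4,0,0],[0.4,0,0],[0.4,0,0],[0.2,0,0],[0,0,0]],"angular":[[0,-0.1,0],[0,-0.05,0],[0,0,0],[0,0,0],[0,-0.05,0],[0,0,0],[0,0,0],[0,0,0],[0,0,0],[0,0,0]]}';  python3 - <<'E'
from h import *
save(capture('top'),'pics/t10.png',(180,70,400,210),3.5)
E
```

```text
time: 17.9
tool_pos: [573.9, 162.8, 45.4]
tcp_rot: [-3.139, 0.01, 1.543]
contact_force: [-3.2, 0.6, 2.9]
grip_width: 91.6
```

View pics/t10.png

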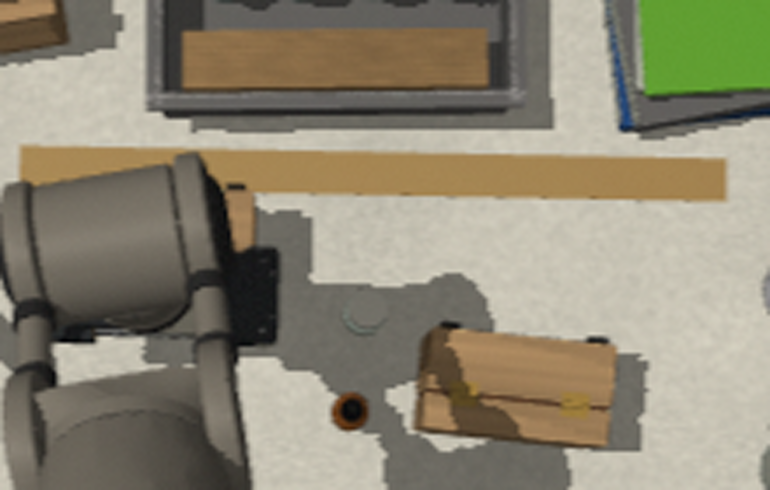

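Run:
```python
from h import *
print(cast('top',np.array([(254,191)])/3.5+np.array([180,70])-.4,90))
p=camera_params('wrist')
save(capture('wrist'),'pics/w11.png')
R=cv2.Rodrigues(p['rvec'])[0];print(-R.T@p['tvec'])
```

```text
[[663.64375365  89.09885678  90.        ]]
[499.73752364 166.14777912 203.73076557]
```

View pics/w11.png

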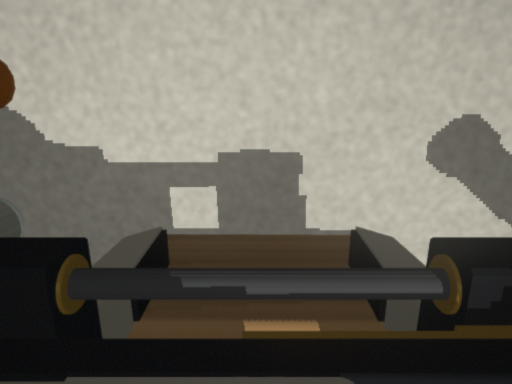

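```bash
python3 -m jog '{"xyz":[[0.4,0,0],[0.4,0,0],[0.3,0,0],[0.2,0,0],[0.1,0,0],[0,0,0],[0,0,0]],"angular":[[0,0,0],[0,0,0],[0,0,0],[0,0,0],[0,0,0],[0,0,0],[0,0,0]]}'
```

```text
time: 18.7
tool_pos: [602.0, 162.8, 45.1]
tcp_rot: [-3.137, 0.01, 1.544]
contact_force: [-4.2, -0.2, 2.6]
grip_width: 91.7
```

```bash
python3 -m jog '{"xyz":[[-0.4,0,0],[-1,0,0],[-1,0,0],[-1,0,0],[-1,0,0],[-1,0,0.2],[-1,0,0.3],[-1,0,0.5],[-0.5,0,0.5],[0,0,0]],"angular":[[0,0,0],[0,0,0],[0,0,0],[0,0,0],[0,0,0],[0,0,0],[0,0,0],[0,0,0],[0,0,0],[0,0,0]]}';  python3 - <<'E'
from h import *
save(capture('top'),'pics/t12.png',(180,70,400,210),3.5)
E
```

```text
time: 19.7
tool_pos: [438.8, 162.1, 75.5]
tcp_rot: [3.133, 0.009, 1.543]
contact_force: [0.8, -0.5, -0.2]
grip_width: 92.0
```

View pics/t12.png

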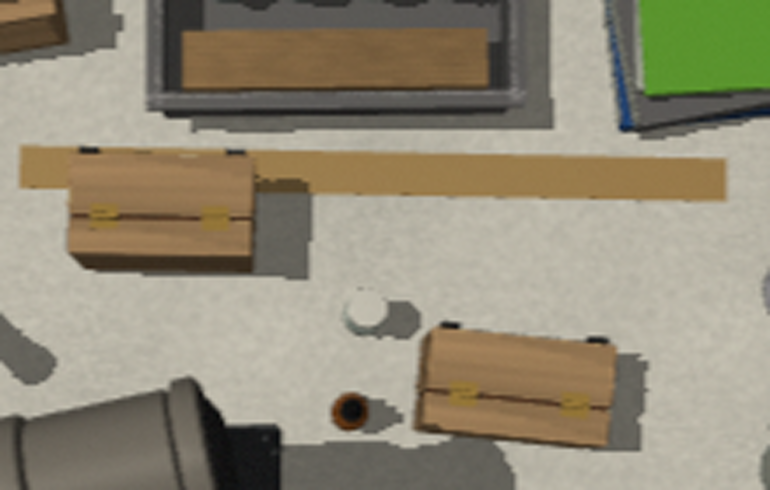

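Run:
```python
from h import *
im=capture('top');save(im,'pics/t13.png',(192,105,262,155),10)
```

```text
(no output)
```

View pics/t13.png

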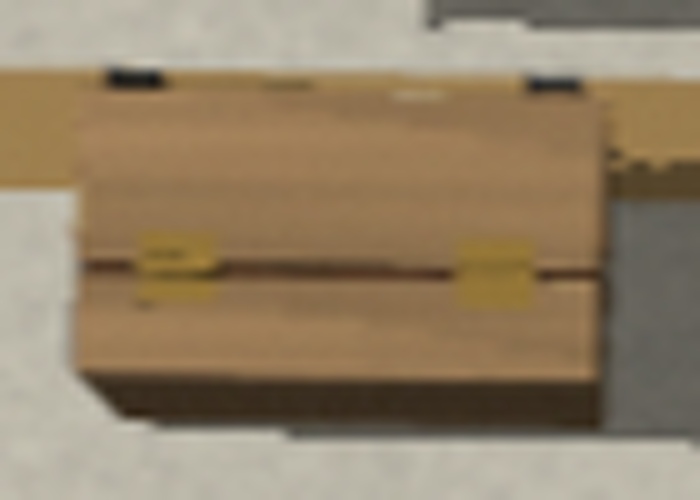

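Run:
```python
from h import *
f=lambda q,z:cast('top',np.array(q)/10+np.array([192,105])-.45,z)
for q,z in(([(80,91),(605,100)],90),([(78,372),(600,381)],90),([(125,416),(600,427)],0),([(0,70),(700,82)],0),([(0,189),(700,200)],0)):
    P=f(q,z);print(P.round(1).tolist(),P.mean(0).round(1),np.degrees(np.arctan2(-(P[0]-P[1])[0],(P[0]-P[1])[1])).round(2))
```

```text
[[695.0, 238.1, 90.0], [691.1, 89.2, 90.0]] [693.1 163.7  90. ] -1.51
[[614.9, 238.9, 90.0], [611.1, 91.2, 90.0]] [613.  165.1  90. ] -1.49
[[616.2, 239.0, 0.0], [611.6, 93.4, 0.0]] [613.9 166.2   0. ] -1.82
[[723.5, 277.2, 0.0], [717.8, 61.9, 0.0]] [720.7 169.6   0. ] -1.51
[[686.6, 277.2, 0.0], [681.3, 62.2, 0.0]] [684.  169.7   0. ] -1.42
```

```bash
python3 -m jog '{"xyz":[[0,0,1],[0,0,1],[0,0,1],[0,0,1],[0,0,1],[0,0,0],[0,0,0]],"angular":[[0,0,0],[0,0,0],[0,0,0],[0,0,0],[0,0,0],[0,0,0],[0,0,0]]}'
python3 - <<'E'
from h import *
save(capture('top'),'pics/t14.png');save(capture('side'),'pics/s14.png')
E
```

```text
time: 20.5
tool_pos: [444.0, 161.2, 173.9]
tcp_rot: [3.133, 0.009, 1.541]
contact_force: [-0.3, -0.8, 0.0]
grip_width: 91.8
```

View pics/t14.png

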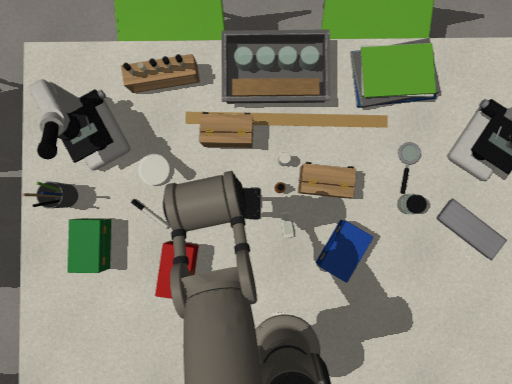

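View pics/s14.png

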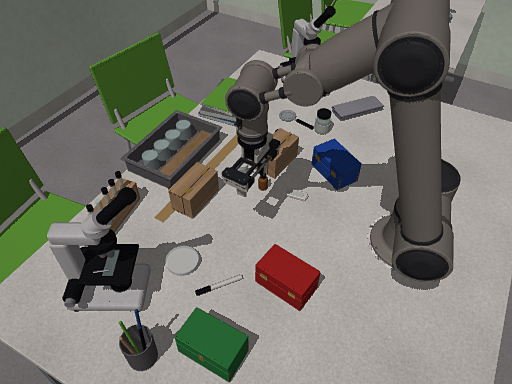

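The stamped box lies at (227,130) with its far edge on the tape and the plain box at (328,181). Every other item is at its starting pixels and the gripper is clear of everything, so I hand in.

```bash
python3 -c "
from plant import bot
print(bot.close_job())"
```

```text
the job is handed in; nothing more can be done
None
```

I tipped both boxes towards the robot with the open fingertips. The wrist camera then showed the ink ring and bar on the left box's underside. I pushed that box by its lid, square-on, onto the tape, left the right box lying where it fell, and handed in at about 20.5 s.

**Last checks:**
- **Position:** the lid is at x ≈ 613.5, which puts the underside at about 701.5, from the given 88 mm. The tape there runs from about 684 to 720.5, centre about 702.
- **Squareness:** the box is at about −1.5° to −1.8° and the tape at about −1.5°, so they agree to within 0.4°.
- **Surroundings:** by eye in the final pictures, the bottles, dish, lens, jar and mailer look undisturbed. So do the coloured boxes and the pen, though the arm partly hid the red box and the pen in the top view. The gripper was clear and touching nothing.

**Disagreement:** read directly off the picture, the underside's upper edge came out at x ≈ 693, about 8 mm short of the lid-based figure. Both values lie on the tape.

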